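Set and lock the screw of the bench-anvil stand

ROBOT

A 6-joint arm with a two-finger parallel gripper is mounted at the origin on the work surface. World frame = base frame: x ahead of the robot, y to its left, z up, the work surface at z = 0. Lengths are in mm, angles in rad, forces in N, time in s.
With the tool pointing down it reaches from about 350 to 725 mm from the base axis. Payload 4.3 kg.
Tool frame: the origin (TCP) lies on the centre line of the jaws, within the pads' length; the fingertips stand 14 mm ahead of it and the grasp point (between the pads) lies 5 mm behind it (bot.tip_extent is the distance from the TCP to the fingertips, in mm); z points along the fingers, y is the line along which they close (so a half turn about z gives the same grasp; the last joint's range is limited). The gripper opens to 85 mm and grips with 20 to 120 N. Pads are 22 mm wide; open, the fingers measure 114 mm over their backs; the gripper's body (76 mm by 85 mm) begins 54 mm behind the grasp point. The pads swing forward as they close: fully open they stand 13 mm farther back than shut.
Start: joints at [-1.428, 0.377, 0.081, 1.274, 0, 1.46], TCP at [143.825, -556.758, 245.329] pointing down, gripper open.
Joint ranges: [-2.72, 2.72], [-0.84, 1.66], [-1.02, 1.22], [-1.77, 2.12], [-1.37, 1.28], [-3.14, 3.14]. Speed limits (rad/s): [2.57, 2.57, 3.14, 3.14, 3.14, 3.14].

INTERFACE

Orientations are given as a unit quaternion [x, y, z, w].
In Python, from rig import bot, snapshot, job_done gives the robot as it stands.
- The arm moves only by the tool jog_arm, never from a script. Its argument "targets" is a list of rows, each a list of 7 numbers: the shift along the tool's x, y, z as a fraction of full scale, then the turn, a rotation vector about the tool's x, y, z as a fraction of full scale, then the opening, from 0 (shut) to 1 (fully open). A call has 1 to 12 rows; each row shifts and turns the commanded pose from where the row before left it, along the tool's axes as they then stand; what a row does not reach is not made up. Full scale, the value 1, is 300 mm for a shift and 6 degrees for a turn. A row lasts 1/8 s, in which the tool goes at most 62.5 mm and 10.7 degrees, less where a joint would pass 70% of its speed; a pose out of reach is approached as far as the arm can. A call with a number of a shift or a turn outside -1 to 1 is refused whole. A call with a gripper value outside its range is refused whole. The fingers move at their own pace and stop on an object; "squeeze" is the grip in N (left out, the last holds). Time passes only in rows, so rows that do not move let the fingers close. It gives the time, the measured TCP pose, the force, the opening and the grip force at its end, in the units of the state.
- bot.get_state(): the state, without advancing time (a new reading comes with each control period).
- snapshot(name): name is "scene" or "top"; returns a dict with "img" (420x560x3 uint8, red, green, blue), "fx", "fy", "cx", "cy" (pixels), "k1" (the pictures are not rectified: a ray, as slopes to the right and down, at radius r is drawn at 1 + k1 r^2 times it, then the intrinsics apply), "xyz" and "attitude" of the camera in the world. Camera axes: x right, y up, looking along -z (the intrinsics and any distortion apply to the point x, -y, -z); pixel columns grow to the right and rows downward; lengths in mm; the calibration is good to about 2 mm. A picture is of the moment at which its call begins. There is no depth.
- job_done(): hands the job in; it is judged then, once.
The state is a dict: "time_s": time; "joints": joint angles; "joint_vel": joint speeds; "tau": joint torques, N m; "tool_pos": TCP position; "ee_rot": TCP orientation; "contact_force": force on the tool from outside, world axes, zero at the start; "torque": the same for the moment, N m; "width": opening from 0.0 (shut) to 1.0 (fully open); "finger_force": force on a finger pad.
Only numpy, scipy, OpenCV 4.12 (cv2) and the standard library are available. Lean on these libraries where they do the work, as an engineer would, in place of code of your own. Each camera call takes 0.05 s, during which the arm holds its last target. There are 200 camera calls.

TASK

On the jeweller's anvil stand, fit the square key over the setting screw's head with its handle above the screw's pointer and turn it clockwise, seen from above, until the handle rests against the stop post. Leave the key there to hold the screw, and swing the locknut's lever clockwise until it stops tight, so that the screw is not carried round with the nut. Then lift the key off and lay it flat in the wide lane of the wooden tray, leaving the screw and nut as set and everything else where it is.

Things in the scene. Friction and masses are not known exactly. Their poses are not given: they have to be found in the camera images.
- key_hole (a point): Square key, loose, flat, ~0.4 kg, balanced 18 mm from the hole towards the handle. Steel head 56 x 56 mm, 24 mm thick, with a 32 mm square through hole; straight pale wooden handle 16 mm wide, 22 mm tall. Point: hole centre, half-way up (12 mm above the underside). x runs along the handle (bare handle x = 28 to 150 mm, centred at this height), z up. Lies beside a spanner and a hammer.
- screw_seat (a point): Vertical setting screw: steel head 30 mm square, straight from 44 to 66 mm above the table, then tapering to 20 mm square at 74 mm. The key's underside rests on its collar (68 mm across, top at 44 mm). Point: on the axis, 56 mm up, where the key's hole centre is when fully down. Turns with the screw; x is the pointer's direction, square to two flats, z up. The key has 0.07 rad of play either way.
- pointer_tip (a point): End of the setting screw's pointer, a flat steel bar 10 mm wide sticking out of the collar to 66 mm from the screw's axis, top 44 mm above the table. Point: its end, 40 mm above the table; x outwards, z up.
- screw (a joint): Turn of the setting screw (rad), grows clockwise seen from above. 0 is the setting, where the key's handle, lying straight above the pointer, rests against the stop post. Starts at -1.2 to -0.4. Stiff (0.12 N m), stays where left. Must never pass +0.35.
- locknut (a joint): Turn of the locknut relative to the screw (rad), grows clockwise seen from above as it tightens. Starts loose at -0.75 to -0.45; 0 is tight, a hard stop. Its friction on the screw is 0.32 N m, more than the screw's own, so the screw turns with the nut unless held; turning the screw carries the nut and its lever along.
- lever_knob (a point): Upright dark steel grip at the end of the locknut's lever: a round post 22 mm in diameter, 18 to 66 mm above the table, 90 mm from the screw's axis. Point: on the post's axis, 50 mm above the table; x points outwards along the lever (bar 12 mm wide, top at 29 mm), z up. When tight the lever stands 110 degrees anticlockwise, seen from above, from the pointer.
- stop_post (a point): Stop post of the stand, fixed: a steel pin 16 mm in diameter, top 78 mm above the table, 121 mm from the screw's axis. Point: on its axis, 56 mm above the table.
- anvil_top (a point): Flat steel bench anvil fixed on the same stand, 112 x 84 mm, top 56 mm above the table. Point: centre of its top face; x along the 112 mm side, z up. It stands clear of the key's and the lever's sweep.
- tray_lane (a point): Wide lane of the fixed wooden tray (236 x 156 mm outside, walls 28 mm high): 224 mm long, 91 mm wide, between the outer wall and a 24 mm high divider. Point: centre of the lane's floor, 5 mm above the table; x along the lane, y across it towards the divider, z up. The key fits either way round. A file lies in the narrow lane.
- spanner: A loose open-ended steel spanner about 165 mm long and 16 mm thick, round eye of 54 mm at one end: leave alone. Origin at the underside of the eye's centre, x along it.
- hammer: A loose jeweller's hammer, about 150 mm long, wooden handle, head 58 mm long and 26 mm thick: leave alone. Origin on the underside near the head, x along the handle.
- file: A loose file with a dark wooden handle, 200 mm long, 20 mm high, in the tray's narrow lane: leave alone. Origin at the underside of its middle.
- jar: A loose glass jar, 68 mm in diameter and 85 mm high: leave alone. Origin at the centre of its underside.
- tin: A loose aluminium tin, 72 mm in diameter and 40 mm high: leave alone. Origin at the centre of its underside.
- handpiece: A loose drill handpiece on a rubber rest, 160 mm long, 35 mm high, behind the stand: leave alone. Origin under the middle of the rest, x along it.
Mind the look-alikes: they are no part of the job. What is shaped like the part that bears key_hole but red is not meant.

How it is judged (in metres and radians):
On the way, in this order (a step that is already met when the one before it is completed fails the run):
1. The key is fully down on the screw's head and the screw is at its setting (within 0.16 rad), the nut still loose (distance between key_hole and screw_seat below 0.008 m and angle between the z axis of key_hole and the z axis of screw_seat, either way round below 0.12 rad and value of joint screw between -0.16 and 0.16 rad and value of joint locknut below -0.2 rad), for 0.2 s.
2. With the key still holding the screw at its setting, the locknut is turned tight (distance between key_hole and screw_seat below 0.008 m and angle between the z axis of key_hole and the z axis of screw_seat, either way round below 0.12 rad and value of joint screw between -0.16 and 0.16 rad and value of joint locknut above -0.06 rad), for 0.2 s.
At the end, for the whole second after the job is handed in: The screw is within 0.16 rad of its setting, the locknut is within 0.06 rad of tight, and the key lies flat on the floor of the tray's wide lane (hole centre within 100 mm along and 30 mm across of the lane's centre, under 18 mm above its floor, tilted under 0.1 rad) (value of joint screw between -0.16 and 0.16 rad and value of joint locknut above -0.06 rad and x of key_hole in the frame of tray_lane between -0.1 and 0.1 m and y of key_hole in the frame of tray_lane between -0.03 and 0.03 m and z of key_hole in the frame of tray_lane below 0.018 m and angle between key_hole's own z axis and vertical below 0.1 rad); the robot touches nothing.
It fails at once if The screw is carried more than 0.35 rad past its setting (value of joint screw above 0.35 rad).
It fails at once if A bystander (spanner, hammer, file, jar, tin or handpiece) is moved more than 30 mm (distance of any of spanner, hammer, file, jar, tin, handpiece from where it was at the start of the episode above 0.03 m).
It also fails if it takes over 70 s, if anything falls off the work surface, if the arm or the gripper's body presses on something with over 40 N, if the wrist force passes 120 N, or if a joint passes its speed limit or range.

## Working session

There is one attempt and no reset: what is moved stays moved. The work goes in short steps, Python scripts to look and compute and a tool call to move; the robot and the scene stay as the last step left them, time stands still between calls to the robot, and variables do not carry over. Pictures are saved under pics/ and viewed, at most 13 in all, crops included, and the job is handed in when it is done.

Besides the shell and the picture viewer there is one more tool, called by a JSON object that holds its "fn" and its "kwargs". jog_arm: Moves the arm, as the interface text tells. Shift numbers are shares of 300 mm and turn numbers shares of 6 degrees, none past 1 either way. Its arguments: {"type":"object","properties":{"targets":{"type":"array"},"squeeze":{"type":"number"}},"required":["targets"]}

```bash
ls; mkdir -p pics; cat > h.py <<'E'
import numpy as np, cv2
from scipy.spatial.transform import Rotation as R
from rig import bot, snapshot, job_done
def att(a):
    a=np.array(a,float)
    return a if a.shape==(3,3) else R.from_quat(a).as_matrix()
def ray(s,u,v):
    xd=np.array([(u-s['cx'])/s['fx'],(v-s['cy'])/s['fy']]); x=xd.copy()
    for _ in range(30): x=xd/(1+s['k1']*(x@x))
    return att(s['attitude'])@np.array([x[0],-x[1],-1])
def at(s,u,v,z):
    d=ray(s,u,v); c=np.array(s['xyz'],float); return (c+d*(z-c[2])/d[2]).round(1)
def proj(s,p):
    q=att(s['attitude']).T@(np.array(p,float)-np.array(s['xyz'])); x=np.array([q[0],-q[1]])/-q[2]
    x=x*(1+s['k1']*(x@x)); return np.array([x[0]*s['fx']+s['cx'],x[1]*s['fy']+s['cy']]).round(1)
def shot(n,f,crop=None,k=1):
    s=snapshot(n); im=s['img'][:,:,::-1]
    if crop: x0,y0,x1,y1=crop; im=im[y0:y1,x0:x1]
    cv2.imwrite('pics/'+f,cv2.resize(np.ascontiguousarray(im),None,fx=k,fy=k,interpolation=cv2.INTER_CUBIC)); return s
E
python3 - <<'E'
from h import *
import pickle
for n in ('top','scene'):
    s=shot(n,n+'0.png',k=1.42); pickle.dump(s,open(n+'.pkl','wb')); print({k:v for k,v in s.items() if k!='img'})
print(bot.get_state())
E
```

```text
pics
{'fx': 400.7160995084771, 'fy': 400.7160995084771, 'cx': 274.4987725651335, 'cy': 212.70557681787807, 'k1': -0.05476501669929057, 'xyz': array([392.93516711,  -7.32352486, 965.21924726]), 'attitude': array([ 0.06132547, -0.03435141, -0.70393103,  0.70678163])}
{'fx': 477.21726171286736, 'fy': 477.21726171286736, 'cx': 273.291797895026, 'cy': 199.17787916470394, 'k1': -0.13943847238954146, 'xyz': array([1382.52173174, -259.51642261,  748.93771877]), 'attitude': array([0.35705412, 0.26012012, 0.52939384, 0.72428726])}
{'time_s': 0.1, 'joints': array([-1.42827076e+00,  3.78010142e-01,  7.97859917e-02,  1.27439583e+00,
        7.51914193e-06,  1.46049071e+00]), 'joint_vel': array([ 8.02694319e-05, -2.51643950e-03,  2.41317407e-03,  9.19608299e-04,
       -1.31672130e-04,  3.15877348e-04]), 'tau': array([ 1.61141368e-03, -4.64694786e+01,  2.70581764e+01,  1.20515458e-02,
       -1.02890992e-04,  7.23219218e-08]), 'tool_pos': array([ 143.76043166, -556.17127738,  244.45304278]), 'ee_rot': array([ 9.92019773e-01,  1.26079099e-01, -1.09297935e-05, -9.11769100e-04]), 'contact_force': array([-0.85327254,  0.14685163, -0.06120597]), 'torque': array([ 0.03993672, -0.03425556,  0.00119603]), 'finger_force': 0.0, 'width': 0.9995155518682335}
```

View pics/top0.png

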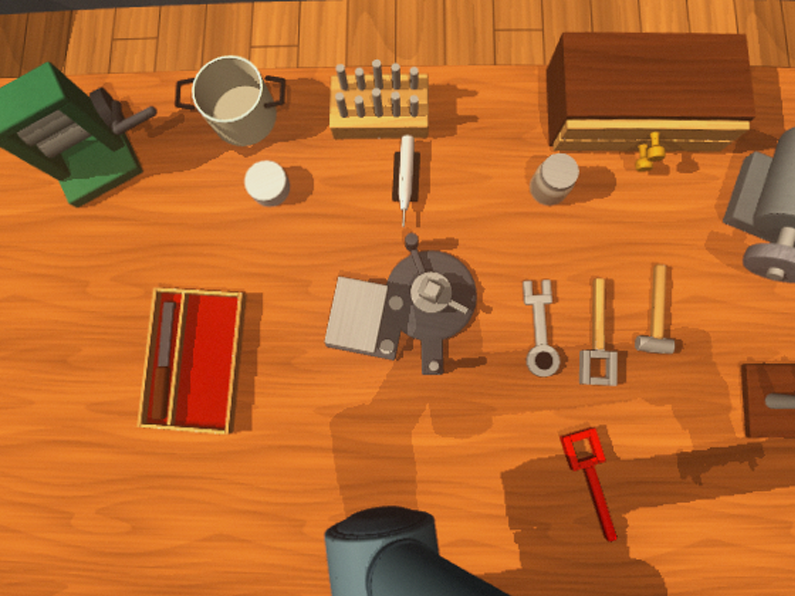

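View pics/scene0.png

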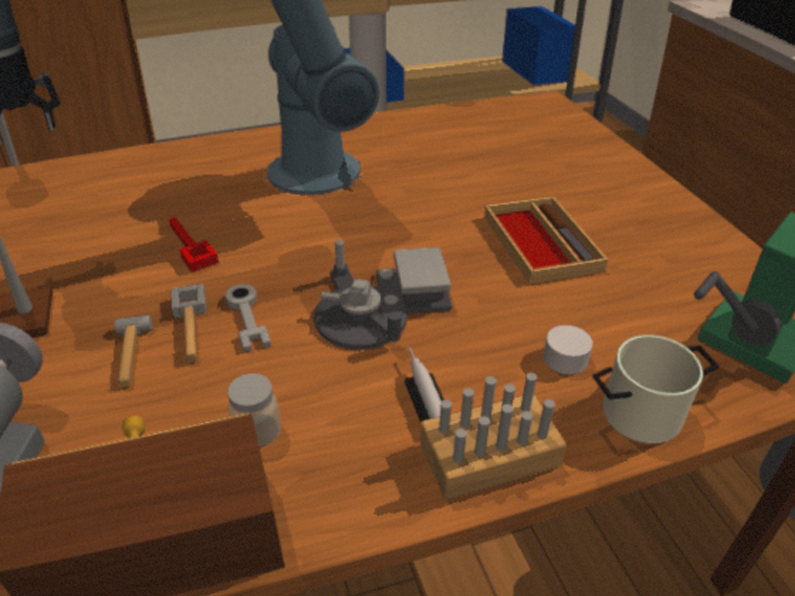

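The top view shows the key's head at about (600,367) with its handle pointing up to (599,279). The screw is at (431,291), its pointer runs to the lower right at (467,309), the lever knob is at (411,240), the stop post is at (433,366), and the tray's wide lane is at (210,360). I'll enlarge this part to read it more closely.

```bash
python3 - <<'E'
import pickle,cv2,numpy as np
s=pickle.load(open('top.pkl','rb')); im=s['img'][:,:,::-1]
a=cv2.resize(np.ascontiguousarray(im[155:275,225:345]),None,fx=5,fy=5,interpolation=cv2.INTER_CUBIC)
b=cv2.resize(np.ascontiguousarray(im[180:280,395:435]),None,fx=5,fy=5,interpolation=cv2.INTER_CUBIC)
c=np.zeros((600,800,3),np.uint8); c[:,:600]=a; c[:500,600:]=b
cv2.imwrite('pics/c1.png',c)
E
```

```text
(no output)
```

View pics/c1.png

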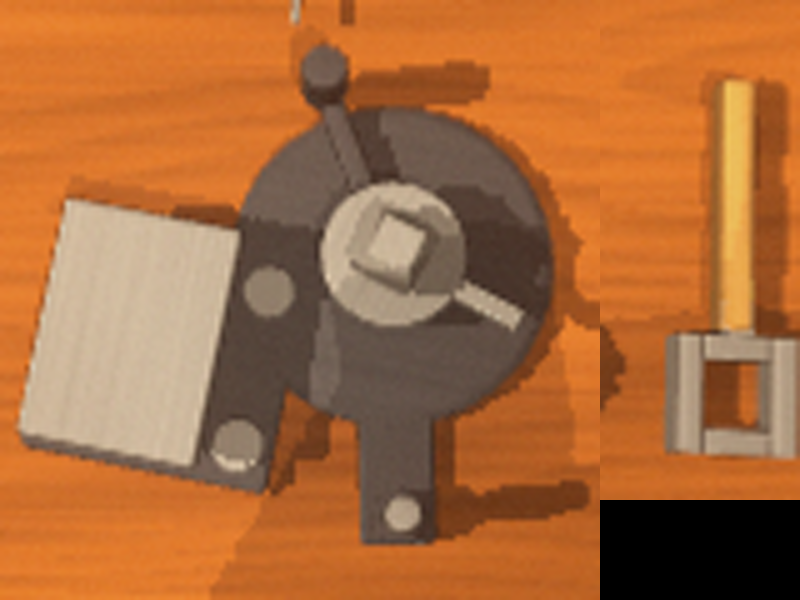

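```bash
python3 - <<'E'
from h import *
import pickle
s=pickle.load(open('top.pkl','rb'))
A=lambda x,y,z:at(s,(x+.5)/5-.5+225,(y+.5)/5-.5+155,z)
B=lambda x,y,z:at(s,(x-600+.5)/5-.5+395,(y+.5)/5-.5+180,z)
col=A(394,254,44);sq=A(403,248,74);pt=A(517,322,44);kn=A(325,68,66);po=A(402,513,78)
print('collar',col,'sq',sq,'ptr',pt,'knob',kn,'post',po)
c=(col+sq)/2
for n,p in(('ptr',pt),('knob',kn),('post',po)):
    d=(p-c)[:2]; print(n,np.hypot(*d),np.degrees(np.arctan2(d[1],d[0])))
k=B(738,395,24);e=B(738,80,23);print('key',k,e,np.hypot(*(e-k)[:2]),np.degrees(np.arctan2((e-k)[1],(e-k)[0])))
T=lambda x,y,z:at(s,(x+.5)/1.42-.5,(y+.5)/1.42-.5,z)
print('tray corners lane', [T(*q) for q in((188,292,24),(242,291,28),(231,433,28),(172,427,24))])
print('tray floor', [T(*q) for q in((187,293,5),(240,294,5),(228,430,5),(171,424,5))])
s2=pickle.load(open('scene.pkl','rb'))
for p in (sq,kn,po,k): print((proj(s2,p)*1.42).round())
print(bot.tip_extent)
E
```

```text
collar [535.7 -38.7  44. ] sq [533.7 -41.7  74. ] ptr [504.  -95.3  44. ] knob [618.8  -6.6  66. ] post [415.2 -40.7  78. ]
ptr 63.07535176279243 -119.12518709942113
knob 90.56362404409391 21.777913166359532
post 119.50104602052659 -179.76027010391917
key [ 414.1 -314.9   24. ] [ 562.8 -321.4   23. ] 148.84199676166662 -2.5029296285822595
tray corners lane [array([538.4, 374.9,  24. ]), array([539.5, 279.6,  28. ]), array([303.6, 288.7,  28. ]), array([311.2, 390.6,  24. ])]
tray floor [array([539.5, 384.3,   5. ]), array([537.8, 289.9,   5. ]), array([306.3, 301.3,   5. ]), array([314.6, 400.6,   5. ])]
[356. 284.]
[393. 316.]
[339. 243.]
[187. 296.]
14.0
```

```bash
cat >> h.py <<'E'
def plan(p,yaw,n=None,frm=None):
    "constant row repeated n times taking the tool (down) to p, tool-x heading yaw deg"
    st=bot.get_state(); p0=np.array(st['tool_pos']); R0=R.from_quat(st['ee_rot'])
    if frm is not None: p0=np.array(frm,float)
    x=R0.as_matrix()[:,0]; h=np.degrees(np.arctan2(x[1],x[0]))
    dh=(yaw-h+180)%360-180
    prel=R0.inv().apply(np.array(p,float)-p0)
    rv=(R0.inv()*R.from_euler('zx',[yaw,180],degrees=True)).as_rotvec()
    n=n or int(np.ceil(max(np.linalg.norm(prel)/58,abs(dh)/6,1)))
    M=sum(R.from_rotvec(rv*i/n).as_matrix() for i in range(n))
    d=np.linalg.solve(M,prel)/300; print('n',n,'row',d.round(4),(np.degrees(rv)/n/6).round(3),'at',p0.round(1),'head',round(h,1),'F',np.round(st['contact_force'],1),'w',round(st['width'],2))
E
python3 -c "
from h import *
plan([459,-317,120],-2.5)"
```

```text
n 8 row [ 0.1459 -0.0774  0.0519] [-0.002 -0.     0.25 ] at [ 143.8 -556.2  244.5] head 14.5 F [-0.9  0.1 -0.1] w 1.0
```

```bash
sed -i "s/from_euler('zx'/from_euler('ZX'/" h.py
python3 -c "
from h import *
plan([459,-317,120],-2.5)"
```

```text
n 8 row [ 0.1431 -0.083   0.052 ] [-0.002  0.     0.354] at [ 143.8 -556.2  244.5] head 14.5 F [-0.9  0.1 -0.1] w 1.0
```

{"fn": "jog_arm", "kwargs": {"targets": [[0.143,-0.083,0.052,0,0,0.354,0.5],[0.143,-0.083,0.052,0,0,0.354,0.5],[0.143,-0.083,0.052,0,0,0.354,0.5],[0.143,-0.083,0.052,0,0,0.354,0.5],[0.143,-0.083,0.052,0,0,0.354,0.5],[0.143,-0.083,0.052,0,0,0.354,0.5],[0.143,-0.083,0.052,0,0,0.354,0.5],[0.143,-0.083,0.052,0,0,0.354,0.5],[0,0,0,0,0,0,0.5],[0,0,0,0,0,0,0.5]], "squeeze": 70}}

```text
time_s: 1.35
tool_pos: [458.3, -317.7, 120.2]
ee_rot: [1.0, -0.022, -0.001, -0.0]
contact_force: [-0.1, -0.4, 0.0]
width: 0.501
finger_force: 0.0
```

```bash
python3 -c "
from h import *
plan([459,-317,18.5],-2.5)
s=shot('scene','v1.png',(60,130,240,290),3.5); print(proj(s,[459,-317,23]),proj(s,[459,-317,106]))"
```

```text
n 2 row [ 0.0013 -0.0012  0.1695] [-0.001  0.006  0.002] at [ 458.3 -317.7  120.2] head -2.5 F [-0.1 -0.4  0. ] w 0.5
[132.4 219.8] [126. 192.]
```

View pics/v1.png

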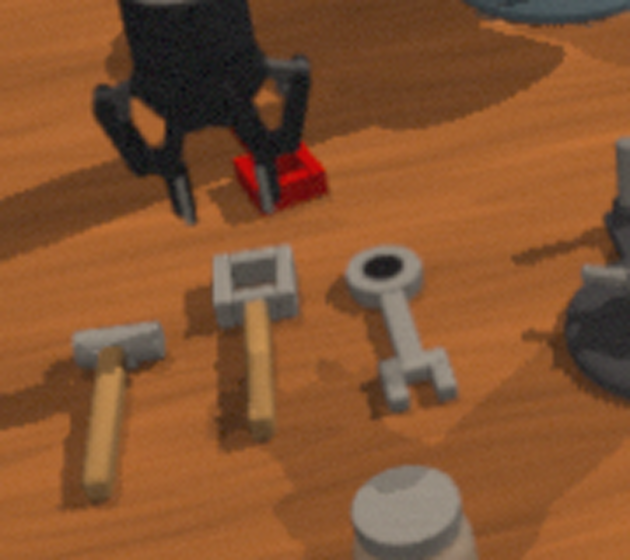

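The key's head is at crop (255,275) and its handle runs down to (261,425). The projected grasp point is (253,314), which falls on the handle just past the head. The fingers are clear of both neighbours, so I'll go down and grip.

{"fn": "jog_arm", "kwargs": {"targets": [[0.001,-0.002,0.112,0,0,0,0.5],[0.001,-0.002,0.112,0,0,0,0.5],[0.001,-0.002,0.112,0,0,0,0.5],[0,0,0,0,0,0,0.5],[0,0,0,0,0,0,0.0],[0,0,0,0,0,0,0.0],[0,0,0,0,0,0,0.0],[0,0,0,0,0,0,0.0],[0,0,0,0,0,0,0.0],[0,0,0,0,0,0,0.0]]}}

```text
time_s: 2.65
tool_pos: [460.7, -317.4, 21.7]
ee_rot: [1.0, -0.022, 0.001, 0.002]
contact_force: [-2.4, -0.6, 6.6]
width: 0.163
finger_force: 71.0
```

{"fn": "jog_arm", "kwargs": {"targets": [[0,0,-0.1,0,0,0,0.0],[0,0,-0.15,0,0,0,0.0],[0,0,-0.15,0,0,0,0.0],[0,0,0,0,0,-1,0.0],[0,0,0,0,0,-1,0.0],[0,0,0,0,0,-1,0.0],[0,0,0,0,0,-1,0.0],[0,0,0,0,0,-1,0.0],[0,0,0,0,0,-1,0.0],[0,0,0,0,0,-1,0.0],[0,0,0,0,0,-1,0.0],[0,0,0,0,0,-1,0.0]]}}

```text
time_s: 4.15
tool_pos: [459.5, -315.5, 139.4]
ee_rot: [0.9, 0.436, -0.0, -0.001]
contact_force: [-0.0, -0.1, -4.9]
width: 0.17
finger_force: 69.5
```

```bash
python3 -c "
from h import *
print(bot.get_state()['joints'])
plan([500,-250,150],150)
"
```

```text
[-7.15681052e-01  3.95159186e-01 -1.72709850e-01  1.00396411e+00
  3.86958874e-04  1.52349320e+00]
n 17 row [ 0.0132  0.0109 -0.0021] [-0.    -0.001 -0.964] at [ 459.5 -315.5  139.4] head 51.7 F [-0.  -0.1 -4.9] w 0.17
```

{"fn": "jog_arm", "kwargs": {"targets": [[0,0,0,0,0,-1,0],[0,0,0,0,0,-1,0],[0,0,0,0,0,-1,0],[0,0,0,0,0,-1,0],[0,0,0,0,0,-1,0],[0,0,0,0,0,-1,0],[0,0,0,0,0,-1,0],[0,0,0,0,0,-1,0],[0,0,0,0,0,-1,0],[0,0,0,0,0,-1,0],[0,0,0,0,0,-1,0],[0,0,0,0,0,-1,0]]}}

```text
time_s: 5.65
tool_pos: [459.3, -315.5, 139.4]
ee_rot: [0.472, 0.882, 0.0, -0.001]
contact_force: [0.5, -0.8, -4.6]
width: 0.168
finger_force: 69.5
```

{"fn": "jog_arm", "kwargs": {"targets": [[0,0,0,0,0,-1,0],[0,0,0,0,0,-1,0],[0,0,0,0,0,-1,0],[0,0,0,0,0,-1,0],[0,0,0,0,0,-1,0],[0,0,0,0,0,-1,0],[0,0,0,0,0,-1,0],[0,0,0,0,0,-1,0],[0,0,0,0,0,-1,0],[0,0,0,0,0,-1,0],[0,0,0,0,0,-1,0],[0,0,0,0,0,-1,0]]}}

```text
time_s: 7.15
tool_pos: [459.3, -315.6, 139.4]
ee_rot: [-0.137, 0.991, 0.0, -0.0]
contact_force: [0.1, 0.1, -3.8]
width: 0.169
finger_force: 69.5
```

```bash
python3 -c "
from h import *
print(bot.get_state()['joints'])
plan([512,-81,140],-119,9)
"
```

```text
[-7.15667685e-01  3.95167840e-01 -1.72801237e-01  1.00402038e+00
 -2.35725633e-04 -9.89834574e-01]
n 9 row [-0.0684  0.0605 -0.0002] [ 0.001 -0.    -0.839] at [ 459.3 -315.6  139.4] head -164.3 F [ 0.1  0.1 -3.8] w 0.17
```

{"fn": "jog_arm", "kwargs": {"targets": [[-0.068,0.06,0,0,0,-0.84,0],[-0.068,0.06,0,0,0,-0.84,0],[-0.068,0.06,0,0,0,-0.84,0],[-0.068,0.06,0,0,0,-0.84,0],[-0.068,0.06,0,0,0,-0.84,0],[-0.068,0.06,0,0,0,-0.84,0],[-0.068,0.06,0,0,0,-0.84,0],[-0.068,0.06,0,0,0,-0.84,0],[-0.068,0.06,0,0,0,-0.84,0],[0,0,0,0,0,0,0],[0,0,0,0,0,0,0]]}}

```text
time_s: 8.52
tool_pos: [513.1, -83.8, 139.7]
ee_rot: [-0.506, 0.862, -0.0, -0.0]
contact_force: [0.4, 0.3, -4.3]
width: 0.168
finger_force: 69.5
```

```bash
python3 - <<'E'
from h import *
plan([512,-81,140],-119,1)
s=snapshot('top');t=snapshot('scene')
f=lambda i,x0,y0,w,h,k:cv2.resize(np.ascontiguousarray(i['img'][y0:y0+h,x0:x0+w,::-1]),None,fx=k,fy=k,interpolation=cv2.INTER_CUBIC)
c=np.zeros((480,800,3),np.uint8)
c[:,:400]=f(s,255,160,80,96,5); c[:,400:]=f(t,200,140,80,96,5)
cv2.imwrite('pics/v2.png',c)
import pickle;pickle.dump((s,t),open('v2.pkl','wb'))
E
```

```text
n 1 row [-0.0063  0.0077 -0.0011] [-0.002 -0.007 -0.029] at [513.1 -83.8 139.7] head -119.2 F [ 0.4  0.3 -4.3] w 0.17
```

View pics/v2.png

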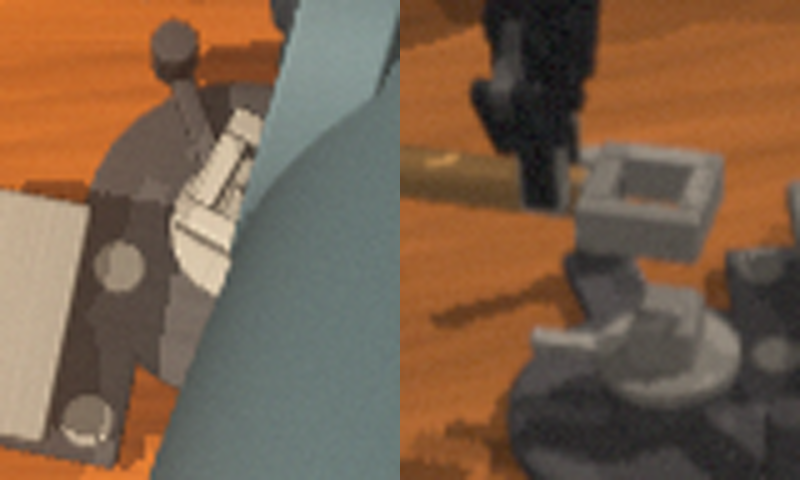

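The scene half shows the key held level above the screw, with the hole centre at about crop (655,182). The screw's top face is near (670,308). In the top half the head's left edge runs from (240,110) to (173,213).

```bash
python3 - <<'E'
from h import *
import pickle; s,t=pickle.load(open('v2.pkl','rb'))
T=lambda x,y,z:at(t,(x-400+.5)/5-.5+200,(y+.5)/5-.5+140,z)
S=lambda x,y,z:at(s,(x+.5)/5-.5+255,(y+.5)/5-.5+160,z)
print('hole(scene)',T(655,182,142)); 
a,b=S(240,110,142),S(173,213,142);d=b-a;print('edge',a,b,np.hypot(*d[:2]),np.degrees(np.arctan2(d[1],d[0])))
u=d[:2]/np.hypot(*d[:2]); print('centre from edge(top)',(a+b)[:2]/2+28*np.array([-u[1],u[0]]))
h=np.radians(-119); print('expected',np.array([513.1,-83.8])-46.7*np.array([np.cos(h),np.sin(h)]))
pc=lambda p:(proj(t,p)-[200,140])*5+[402,2]
for z,w in((74,10),(66,15),(44,15)):
    for i in range(4):
        an=np.radians(-119+45+90*i); print(z,pc([534.7+w*2**.5*np.cos(an),-40.5+w*2**.5*np.sin(an),z]),end=' ')
    print()
print('ptr tip',pc([534.7+66*np.cos(h),-40.5+66*np.sin(h),44]), 'key hole at exp', pc([535.7,-43,142]))
E
```

```text
hole(scene) [535.1 -41.2 142. ]
edge [570.9 -33.9 142. ] [527.2  -5.9 142. ] 51.90077070718694 147.35100255068969
centre from edge(top) [533.94425129 -43.4757578 ]
expected [535.74060927 -42.95525968]
74 [634.  312.5] 74 [676.5 317.5] 74 [686.  291.5] 74 [644.5 286.5] 
66 [621.5 331.5] 66 [685.  339.5] 66 [699.5 300. ] 66 [637.  292.5] 
44 [623.5 368. ] 44 [686.  376.5] 44 [700. 337.] 44 [638.5 329. ] 
ptr tip [527. 335.] key hole at exp [651.5 183.5]
```

{"fn": "jog_arm", "kwargs": {"targets": [[-0.0073,0.006,0.07,0,0,0,0],[0,0,0.07,0,0,0,0],[0,0,0,0,0,0,0],[0,0,0.02,0,0,0,0],[0,0,0.02,0,0,0,0],[0,0,0,0,0,0,0]]}}

```text
time_s: 9.38
tool_pos: [513.9, -80.3, 86.7]
ee_rot: [-0.507, 0.862, -0.0, 0.002]
contact_force: [0.6, 2.0, 0.4]
width: 0.162
finger_force: 70.2
```

{"fn": "jog_arm", "kwargs": {"targets": [[0,0,0.02,0,0,0,0],[0,0,0.02,0,0,0,0],[0,0,0.015,0,0,0,0],[0,0,0.01,0,0,0,0],[0,0,0,0,0,0,0]]}}

```text
time_s: 10.0
tool_pos: [513.9, -79.6, 66.1]
ee_rot: [-0.507, 0.862, 0.0, 0.002]
contact_force: [3.2, 5.9, -2.7]
width: 0.167
finger_force: 69.9
```

{"fn": "jog_arm", "kwargs": {"targets": [[0,0,0.006,0,0,0,0],[-0.0006,0.0131,0,0,0,0.833,0],[-0.0006,0.0131,0,0,0,0.833,0],[-0.0006,0.0131,0,0,0,0.833,0],[-0.0006,0.0131,0,0,0,0.833,0],[0,0,0,0,0,0,0]]}}

```text
time_s: 10.75
tool_pos: [501.3, -69.7, 65.5]
ee_rot: [-0.349, 0.937, 0.0, 0.001]
contact_force: [-2.0, 6.0, 9.4]
width: 0.168
finger_force: 71.2
```

```bash
python3 -c "
from h import *
plan([512,-81,140],-119,1);print(bot.get_state()['torque'],bot.get_state()['joints'])
"
```

```text
n 1 row [-0.003  -0.0521 -0.2482] [-0.006  0.027 -3.349] at [501.3 -69.7  65.5] head -139.1 F [-2.   6.   9.4] w 0.17
[1.290524   0.34196026 0.10896016] [-0.26486996  0.37175477 -0.42422404  0.77313854  0.00235858 -0.97879643]
```

{"fn": "jog_arm", "kwargs": {"targets": [[-0.0006,0.0131,-0.002,0,0,0.833,0],[-0.0006,0.0131,0,0,0,0.833,0],[-0.0006,0.0131,0,0,0,0.833,0],[-0.0006,0.0131,0,0,0,0.833,0],[-0.0006,0.0131,0,0,0,0.833,0],[0,0.0079,0,0,0,0.5,0],[0,0,0,0,0,0,0]]}}

```text
time_s: 11.62
tool_pos: [490.8, -49.8, 65.6]
ee_rot: [-0.113, 0.994, 0.001, 0.001]
contact_force: [-2.5, 6.7, 5.6]
width: 0.169
finger_force: 71.0
```

```bash
python3 - <<'E'
from h import *
plan([512,-81,140],-119,1);print(bot.get_state()['torque'],bot.get_state()['joints'][5])
s=snapshot('top');t=snapshot('scene')
f=lambda i,x0,y0,w,h,k:cv2.resize(np.ascontiguousarray(i['img'][y0:y0+h,x0:x0+w,::-1]),None,fx=k,fy=k,interpolation=cv2.INTER_CUBIC)
c=np.zeros((500,800,3),np.uint8)
c[:,:400]=f(s,255,160,80,100,5); c[:,400:]=f(t,210,140,80,100,5)
cv2.imwrite('pics/v3.png',c)
E
```

```text
n 1 row [-0.0459 -0.1165 -0.2481] [ 0.014  0.024 -8.008] at [490.8 -49.8  65.6] head -167.0 F [-2.5  6.7  5.6] w 0.17
[1.25438596 0.22750379 0.16773147] -0.45755028431553146
```

View pics/v3.png

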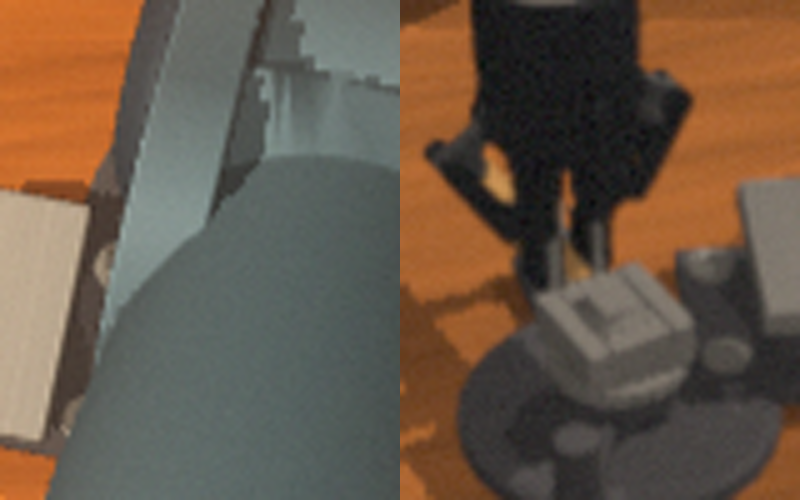

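The key sits on the screw with its head down at crop (615,320), and the lever knob has come round to (580,440). I'll turn gently on to the post.

{"fn": "jog_arm", "kwargs": {"targets": [[0,0.0039,0,0,0,0.25,0],[0,0.0039,0,0,0,0.25,0],[0,0.0039,0,0,0,0.25,0],[0,0,0,0,0,0,0]]}}

```text
time_s: 12.22
tool_pos: [490.1, -46.4, 65.6]
ee_rot: [-0.074, 0.997, 0.001, 0.001]
contact_force: [-2.4, 6.6, 5.9]
width: 0.166
finger_force: 71.0
```

```bash
python3 -c "
from h import *
plan([512,-81,140],-119,1);print(bot.get_state()['torque'])
"
```

```text
n 1 row [-0.0556 -0.1243 -0.2482] [ 0.018  0.023 -8.755] at [490.1 -46.4  65.6] head -171.5 F [-2.4  6.6  5.9] w 0.17
[1.30924023 0.30648515 0.26795649]
```

{"fn": "jog_arm", "kwargs": {"targets": [[0,0.0039,0,0,0,0.25,0],[0,0,0,0,0,0,0]]}}

```text
time_s: 12.48
tool_pos: [490.1, -46.2, 65.7]
ee_rot: [-0.062, 0.998, 0.0, 0.0]
contact_force: [-2.6, 3.0, 4.8]
width: 0.166
finger_force: 72.0
```

```bash
python3 -c "
from h import *
plan([512,-81,140],-119,1);print(bot.get_state()['torque'])
"
```

```text
n 1 row [-0.0584 -0.124  -0.2478] [-4.000e-03  8.000e-03 -8.986e+00] at [490.1 -46.2  65.7] head -172.9 F [-2.6  3.   4.8] w 0.17
[0.73000984 0.31670256 1.16006602]
```

{"fn": "jog_arm", "kwargs": {"targets": [[0,0,0,0,0,0,0],[0,0,0,0,0,0,0.35],[0,0,0,0,0,0,0.35],[0,0,0,0,0,0,0.35],[0,0,0,0,0,0,0.35],[0,0,-0.1,0,0,0,0.35],[0,0,-0.15,0,0,0,0.4],[0,0,-0.1,0,0,0,0.4],[0,0,0,0,0,0,0.4]]}}

```text
time_s: 13.6
tool_pos: [491.9, -47.3, 172.5]
ee_rot: [-0.06, 0.998, -0.001, 0.003]
contact_force: [0.8, -0.4, -0.2]
width: 0.4
finger_force: 0.0
```

```bash
python3 - <<'E'
from h import *
plan([512,-81,140],-119,1)
t=shot('scene','v4.png',(210,140,310,240),6)
for a in (-26,-30,-34):
    a=np.radians(a);print((proj(t,[534.7+90*np.cos(a),-40.5+90*np.sin(a),66])-[210,140])*6+2.5)
print((proj(t,[534.7,-40.5,68])-[210,140])*6+2.5)
E
```

```text
n 1 row [-0.0524 -0.1193  0.1089] [-0.043  0.037 -9.023] at [491.9 -47.3 172.5] head -173.1 F [ 0.8 -0.4 -0.2] w 0.4
[208.3 529.9]
[191.5 527.5]
[175.3 525.1]
[252.7 374.5]
```

View pics/v4.png

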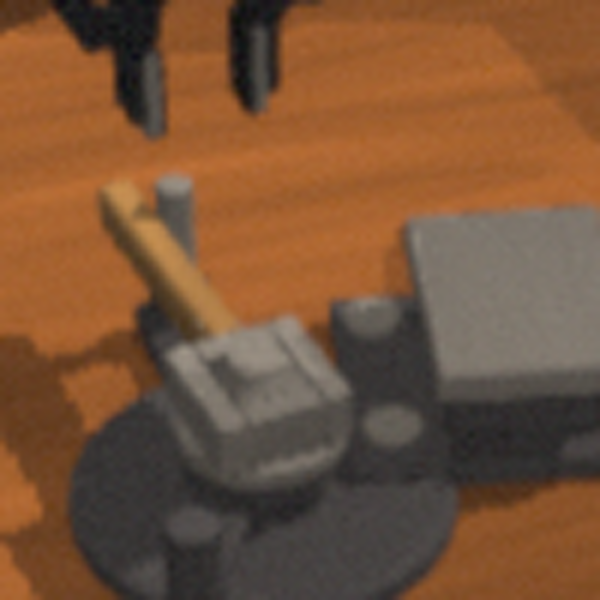

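The key is still seated with its handle against the post. The knob's top is at crop (195,522), which matches a lever at about -30°.

```bash
python3 -c "
from h import *
plan([612.6,-85.5,120],150,7)"
```

```text
n 7 row [-0.0612 -0.0092  0.0243] [-0.     0.004  0.878] at [490.8 -47.  170.8] head -173.1 F [-0.5  0.3 -0.9] w 0.4
```

{"fn": "jog_arm", "kwargs": {"targets": [[-0.061,-0.009,0.024,0,0,0.878,0.55],[-0.061,-0.009,0.024,0,0,0.878,0.55],[-0.061,-0.009,0.024,0,0,0.878,0.55],[-0.061,-0.009,0.024,0,0,0.878,0.55],[-0.061,-0.009,0.024,0,0,0.878,0.55],[-0.061,-0.009,0.024,0,0,0.878,0.55],[-0.061,-0.009,0.024,0,0,0.878,0.55],[0,0,0,0,0,0,0.55],[0,0,0,0,0,0,0.55]]}}

```text
time_s: 14.78
tool_pos: [610.1, -84.2, 118.5]
ee_rot: [0.258, 0.966, -0.0, -0.001]
contact_force: [-0.2, 0.5, -0.6]
width: 0.553
finger_force: 0.0
```

```bash
python3 -c "
from h import *
plan([612.6,-85.5,52],150,2)
t=shot('scene','v5.png',(170,130,290,250),5)"
```

```text
n 2 row [-0.0049  0.0003  0.1108] [-0.003 -0.012  0.005] at [610.1 -84.2 118.5] head 150.1 F [-0.2  0.5 -0.6] w 0.55
```

View pics/v5.png

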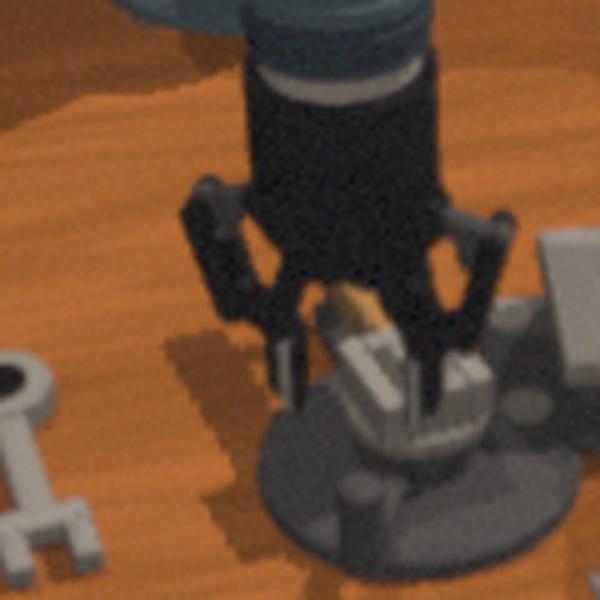

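The fingers straddle the knob: tips at (293,405) and (427,410), knob at (370,485). I'll lower and grip lightly.

{"fn": "jog_arm", "kwargs": {"targets": [[-0.005,0,0.11,0,0,0,0.55],[-0.004,0,0.11,0,0,0,0.55],[0,0,0,0,0,0,0.55],[0,0,0,0,0,0,0.2],[0,0,0,0,0,0,0.2],[0,0,0,0,0,0,0.2],[0,0,0,0,0,0,0.2]], "squeeze": 25}}

```text
time_s: 15.7
tool_pos: [614.7, -86.2, 55.4]
ee_rot: [0.259, 0.966, 0.0, 0.001]
contact_force: [-1.2, 0.7, 6.5]
width: 0.248
finger_force: 25.6
```

```bash
python3 -c "
from h import *
plan([612.6,-85.5,52],150,2);print(bot.get_state()['finger_force'])"
```

```text
n 2 row [ 0.0036 -0.0008  0.0057] [0.004 0.012 0.   ] at [614.7 -86.2  55.4] head 150.0 F [-1.2  0.7  6.5] w 0.25
25.584612786769867
```

{"fn": "jog_arm", "kwargs": {"targets": [[0.0004,-0.0157,0,0,0,0.5,0.2],[0.0004,-0.0157,0,0,0,0.5,0.2],[0.0004,-0.0157,0,0,0,0.5,0.2],[0.0004,-0.0157,0,0,0,0.5,0.2],[0.0004,-0.0157,0,0,0,0.5,0.2],[0.0004,-0.0157,0,0,0,0.5,0.2],[0.0004,-0.0157,0,0,0,0.5,0.2],[0.0004,-0.0157,0,0,0,0.5,0.2],[0,0,0,0,0,0,0.2]]}}

```text
time_s: 16.82
tool_pos: [589.1, -113.6, 55.3]
ee_rot: [0.454, 0.891, 0.001, 0.001]
contact_force: [-2.7, 3.1, 7.7]
width: 0.251
finger_force: 25.8
```

```bash
python3 -c "
from h import *
plan([612.6,-85.5,52],150,2);print(bot.get_state()['torque'])"
```

```text
n 2 row [0.0087 0.0608 0.0056] [ 0.007  0.006 -1.999] at [ 589.1 -113.6   55.3] head 126.0 F [-2.7  3.1  7.7] w 0.25
[0.35885464 0.55340154 0.1557645 ]
```

{"fn": "jog_arm", "kwargs": {"targets": [[0.0002,-0.0105,0,0,0,0.333,0.2],[0,0,0,0,0,0,0.2]]}}

```text
time_s: 17.08
tool_pos: [586.7, -115.3, 55.4]
ee_rot: [0.469, 0.883, 0.001, 0.001]
contact_force: [-2.8, 2.9, 8.7]
width: 0.251
finger_force: 25.8
```

{"fn": "jog_arm", "kwargs": {"targets": [[0.0002,-0.0105,0,0,0,0.333,0.2],[0,0,0,0,0,0,0.2]]}}

```text
time_s: 17.32
tool_pos: [584.1, -116.9, 55.3]
ee_rot: [0.484, 0.875, 0.001, 0.001]
contact_force: [-2.8, 2.2, 8.2]
width: 0.246
finger_force: 25.8
```

{"fn": "jog_arm", "kwargs": {"targets": [[0.0002,-0.0105,0,0,0,0.333,0.2],[0,0,0,0,0,0,0.2],[0.0002,-0.0105,0,0,0,0.333,0.2],[0,0,0,0,0,0,0.2]]}}

```text
time_s: 17.82
tool_pos: [578.6, -120.0, 55.3]
ee_rot: [0.515, 0.857, 0.001, 0.001]
contact_force: [-2.1, 2.0, 8.5]
width: 0.246
finger_force: 25.9
```

{"fn": "jog_arm", "kwargs": {"targets": [[0.0002,-0.0105,0,0,0,0.333,0.2],[0,0,0,0,0,0,0.2],[0,0,0,0,0,0,0.2]]}}

```text
time_s: 18.2
tool_pos: [575.8, -121.5, 55.3]
ee_rot: [0.529, 0.848, 0.001, 0.001]
contact_force: [-2.2, 2.6, 7.7]
width: 0.246
finger_force: 25.9
```

{"fn": "jog_arm", "kwargs": {"targets": [[0.0001,-0.0079,0,0,0,0.25,0.2],[0,0,0,0,0,0,0.2],[0.0001,-0.0079,0,0,0,0.25,0.2],[0,0,0,0,0,0,0.2]]}}

```text
time_s: 18.7
tool_pos: [573.5, -122.8, 55.4]
ee_rot: [0.551, 0.834, 0.003, 0.002]
contact_force: [2.4, 5.0, 3.9]
width: 0.249
finger_force: 25.6
```

```bash
python3 -c "
from h import *
plan([612.6,-85.5,52],150,2);print(bot.get_state()['torque'])"
```

```text
n 2 row [0.0179 0.0895 0.006 ] [ 0.028  0.011 -3.074] at [ 573.5 -122.8   55.4] head 113.1 F [2.4 5.  3.9] w 0.25
[ 0.86777149 -0.42839635  0.33211415]
```

{"fn": "jog_arm", "kwargs": {"targets": [[0,-0.006,0,0,0,0,0.2],[0,0,0,0,0,0,0.2],[0,0,0,0,0,0,0.2]]}}

```text
time_s: 19.08
tool_pos: [573.2, -122.9, 55.4]
ee_rot: [0.551, 0.835, 0.004, 0.002]
contact_force: [6.3, 7.2, 2.8]
width: 0.246
finger_force: 25.6
```

It's hard against the stop. I'll relax, release and rise.

{"fn": "jog_arm", "kwargs": {"targets": [[0,0.007,0,0,0,0,0.2],[0,0,0,0,0,0,0.55],[0,0,0,0,0,0,0.55],[0,0,0,0,0,0,0.55],[0,0,0,0,0,0,0.55],[0,0,-0.1,0,0,0,0.5],[0,0,-0.15,0,0,0,0.45],[0,0,-0.1,0,0,0,0.4],[0,0,0,0,0,0,0.4]]}}

```text
time_s: 20.2
tool_pos: [573.1, -124.5, 161.5]
ee_rot: [0.552, 0.834, 0.001, 0.003]
contact_force: [0.0, 0.4, -0.2]
width: 0.4
finger_force: 0.0
```

```bash
python3 - <<'E'
from h import *
plan([490,-46.5,160],-173,11)
t=shot('scene','v6.png',(190,120,310,240),5)
E
```

```text
n 11 row [0.0365 0.0063 0.0004] [ 1.000e-03  5.000e-03 -1.121e+00] at [ 573.1 -124.5  161.5] head 113.0 F [ 0.   0.4 -0.2] w 0.4
```

View pics/v6.png

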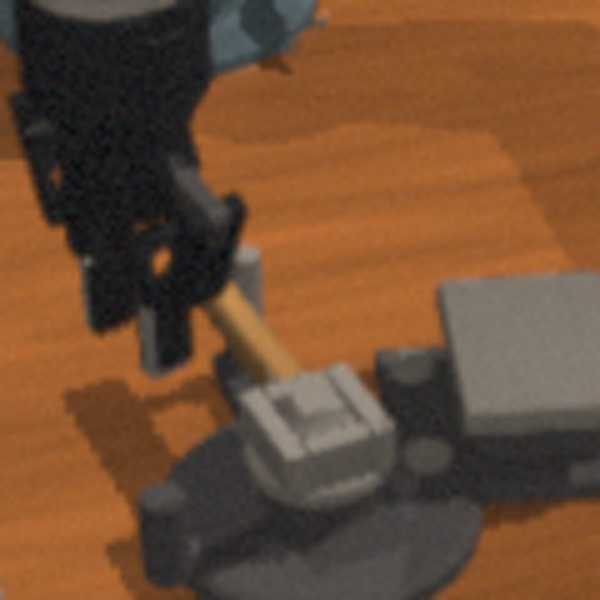

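The key is still seated against the post, and the lever knob now stands at (165,497), tight. Next I'll regrasp the handle.

{"fn": "jog_arm", "kwargs": {"targets": [[0.0335,0.0058,0,0,0,-1,0.4],[0.0335,0.0058,0,0,0,-1,0.4],[0.0335,0.0058,0,0,0,-1,0.4],[0.0335,0.0058,0,0,0,-1,0.4],[0.0335,0.0058,0,0,0,-1,0.4],[0.0335,0.0058,0,0,0,-1,0.4],[0.0335,0.0058,0,0,0,-1,0.4],[0.0335,0.0058,0,0,0,-1,0.4],[0.0335,0.0058,0,0,0,-1,0.4],[0.0335,0.0058,0,0,0,-1,0.4],[0.0335,0.0058,0,0,0,-1,0.4],[0.0335,0.0058,0,0,0,-1,0.4]]}}

```text
time_s: 21.75
tool_pos: [486.8, -44.0, 156.7]
ee_rot: [-0.045, 0.999, 0.0, -0.002]
contact_force: [-1.2, 0.2, -0.3]
width: 0.407
finger_force: 0.0
```

```bash
python3 -c "
from h import *
plan([490,-46.5,120],-172.8,1)"
```

```text
n 1 row [-0.0104 -0.0092  0.1223] [ 0.01  -0.031 -0.333] at [486.8 -44.  156.7] head -174.8 F [-1.2  0.2 -0.3] w 0.41
```

{"fn": "jog_arm", "kwargs": {"targets": [[-0.008,-0.008,0.1,0,0,-0.3,0.4],[0,0,0,0,0,0,0.4],[0,0,0,0,0,0,0.4]]}}

```text
time_s: 22.12
tool_pos: [490.4, -46.5, 128.2]
ee_rot: [-0.059, 0.998, 0.0, -0.001]
contact_force: [-0.4, -0.1, 0.4]
width: 0.399
finger_force: 0.0
```

```bash
python3 -c "
from h import *
plan([490,-46.5,66],-172.8,1)"
```

```text
n 1 row [0.0011 0.     0.2073] [ 0.005 -0.016 -0.071] at [490.4 -46.5 128.2] head -173.2 F [-0.4 -0.1  0.4] w 0.4
```

{"fn": "jog_arm", "kwargs": {"targets": [[0,0,0.104,0,0,0,0.4],[0,0,0.103,0,0,0,0.4],[0,0,0,0,0,0,0.4],[0,0,0,0,0,0,0.0],[0,0,0,0,0,0,0.0],[0,0,0,0,0,0,0.0],[0,0,0,0,0,0,0.0]], "squeeze": 70}}

```text
time_s: 23.0
tool_pos: [491.4, -45.8, 67.8]
ee_rot: [-0.06, 0.998, 0.001, 0.001]
contact_force: [-3.7, 4.1, 6.1]
width: 0.159
finger_force: 68.6
```

```bash
python3 -c "
from h import *
plan([490,-46.5,66],-172.8,1);print(bot.get_state()['torque'])"
```

```text
n 1 row [ 0.0051 -0.0018  0.0061] [ 0.013  0.015 -0.053] at [491.4 -45.8  67.8] head -173.1 F [-3.7  4.1  6.1] w 0.16
[0.97187655 0.52560177 0.52856504]
```

{"fn": "jog_arm", "kwargs": {"targets": [[0,-0.0026,0,0,0,-0.17,0],[0,0,-0.02,0,0,0,0],[0,0,-0.03,0,0,0,0],[0,0,-0.05,0,0,0,0],[0,0,-0.1,0,0,0,0],[0,0,-0.1,0,0,0,0],[0,0,0,0,0,0,0]]}}

```text
time_s: 23.88
tool_pos: [493.4, -48.4, 159.0]
ee_rot: [-0.068, 0.998, -0.001, 0.003]
contact_force: [0.7, 0.7, -4.7]
width: 0.167
finger_force: 68.8
```

```bash
python3 - <<'E'
from h import *
# lane centre from top picture
c=np.array([(538+305)/2,(337+295+0)/2]);print(bot.get_state()['torque'])
s=snapshot('top');t=snapshot('scene')
f=lambda i,x0,y0,w,h,k:cv2.resize(np.ascontiguousarray(i['img'][y0:y0+h,x0:x0+w,::-1]),None,fx=k,fy=k,interpolation=cv2.INTER_CUBIC)
o=np.zeros((480,800,3),np.uint8)
o[:,:360]=f(s,92,195,90,120,4); o[:,360:]=f(t,200,120,110,120,4)
cv2.imwrite('pics/v7.png',o)
E
```

```text
[-0.01937474  0.13710842  0.0475432 ]
```

View pics/v7.png

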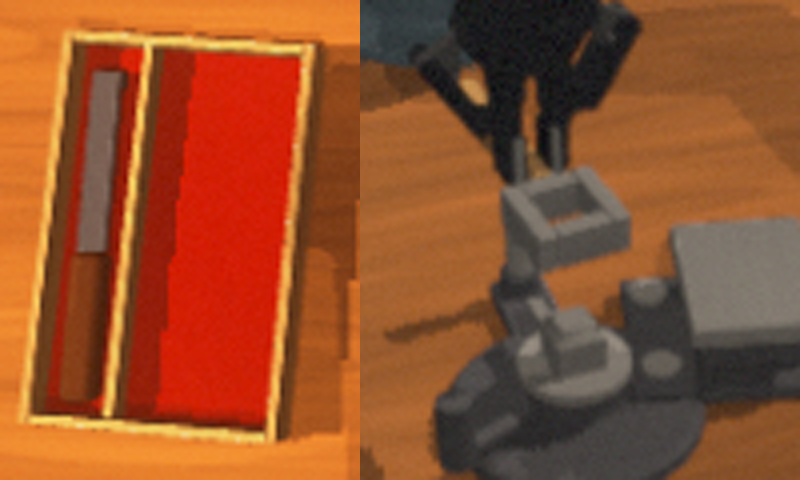

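The key came off cleanly and the screw and lever stayed as set. In the top half the lane is bounded by the divider, (155,45) to (119,415), and the outer wall, (302,58) to (265,430).

```bash
python3 - <<'E'
from h import *
import pickle; s=pickle.load(open('top.pkl','rb'))
T=lambda x,y,z:at(s,(x+.5)/4-.5+92,(y+.5)/4-.5+195,z)[:2]
q=[T(155,46,25),T(302,57,28),T(265,430,28),T(119,415,25)];c=sum(q)/4
d=(q[0]+q[1]-q[2]-q[3])/2;w=(q[0]+q[3]-q[1]-q[2])/2
print(q,c,'len',np.hypot(*d),'wid',np.hypot(*w),'ang',np.degrees(np.arctan2(d[1],d[0])))
a=np.degrees(np.arctan2(d[1],d[0])); h=a+180; u=np.array([np.cos(np.radians(h)),np.sin(np.radians(h))])
hole=c-62*u   # key centred lengthwise: head toward +x, handle towards -x
print('hole',hole,'heading',h); p=hole+45*u; print('tcp',p)
plan([*p,130],h)
E
```

```text
[array([536.6, 379.1]), array([529.5, 286.8]), array([309.5, 300. ]), array([316.4, 389.5])] [423.   338.85] len 220.41608380515245 wid 91.16912854689356 ang -3.068803104049668
hole [484.91108999 335.53082298] heading 176.93119689595034
tcp [439.97562145 337.93990308]
n 7 row [0.0142 0.185  0.0123] [-0.001  0.     0.259] at [491.  -47.7 156.1] head -172.2 F [-0.  -0.1 -4.5] w 0.17
```

{"fn": "jog_arm", "kwargs": {"targets": [[0.0142,0.185,0.012,0,0,0.26,0],[0.0142,0.185,0.012,0,0,0.26,0],[0.0142,0.185,0.012,0,0,0.26,0],[0.0142,0.185,0.012,0,0,0.26,0],[0.0142,0.185,0.012,0,0,0.26,0],[0.0142,0.185,0.012,0,0,0.26,0],[0.0142,0.185,0.012,0,0,0.26,0],[0,0,0,0,0,0,0],[0,0,0,0,0,0,0],[0,0,0,0,0,0,0]]}}

```text
time_s: 25.22
tool_pos: [439.7, 336.8, 130.4]
ee_rot: [0.028, 1.0, -0.001, -0.001]
contact_force: [0.3, -0.4, -5.1]
width: 0.164
finger_force: 69.7
```

```bash
python3 -c "
from h import *
plan([440,338,30],177,1)"
```

```text
n 1 row [-0.0012  0.0045  0.3346] [-0.015 -0.015 -0.03 ] at [439.7 336.8 130.4] head 176.8 F [ 0.3 -0.4 -5.1] w 0.16
```

{"fn": "jog_arm", "kwargs": {"targets": [[-0.001,0.0045,0.14,0,0,0,0],[0,0,0.13,0,0,0,0],[0,0,0.03,0,0,0,0],[0,0,0.02,0,0,0,0],[0,0,0.012,0,0,0,0],[0,0,0,0,0,0,0],[0,0,0,0,0,0,0]]}}

```text
time_s: 26.1
tool_pos: [441.2, 340.1, 32.5]
ee_rot: [0.027, 1.0, 0.0, 0.001]
contact_force: [0.3, -0.7, -4.6]
width: 0.161
finger_force: 69.5
```

{"fn": "jog_arm", "kwargs": {"targets": [[0,0,0.006,0,0,0,0],[0,0,0.006,0,0,0,0],[0,0,0,0,0,0,0]]}}

```text
time_s: 26.48
tool_pos: [440.7, 339.9, 29.0]
ee_rot: [0.027, 1.0, 0.0, 0.0]
contact_force: [-2.5, -1.3, 5.1]
width: 0.161
finger_force: 70.6
```

On the floor: the vertical force has turned upward at the expected height. I'll release and rise.

{"fn": "jog_arm", "kwargs": {"targets": [[0,0,0,0,0,0,0.36],[0,0,0,0,0,0,0.36],[0,0,0,0,0,0,0.36],[0,0,0,0,0,0,0.36],[0,0,-0.05,0,0,0,0.36],[0,0,-0.15,0,0,0,0.36],[0,0,-0.2,0,0,0,0.36],[0,0,-0.15,0,0,0,0.36],[0,0,0,0,0,0,0.36]]}}

```text
time_s: 27.6
tool_pos: [443.3, 341.4, 198.8]
ee_rot: [0.027, 1.0, 0.003, 0.004]
contact_force: [0.2, -0.1, -0.6]
width: 0.358
finger_force: 0.0
```

```bash
python3 - <<'E'
from h import *
s=snapshot('top');t=snapshot('scene')
f=lambda i,x0,y0,w,h,k:cv2.resize(np.ascontiguousarray(i['img'][y0:y0+h,x0:x0+w,::-1]),None,fx=k,fy=k,interpolation=cv2.INTER_CUBIC)
o=np.zeros((480,800,3),np.uint8)
o[:,:380]=f(s,240,150,95,120,4); o[:,380:]=f(t,330,120,105,120,4)
cv2.imwrite('pics/v8.png',o)
E
```

```text
(no output)
```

View pics/v8.png

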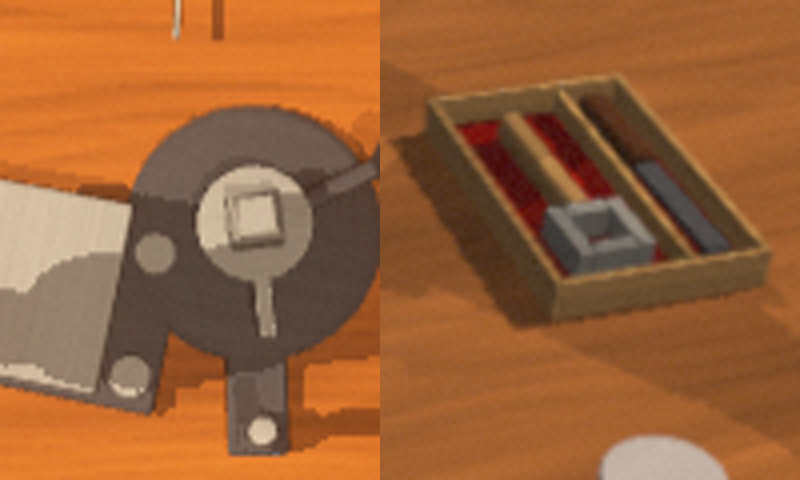

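The key lies flat in the wide lane, its head at (600,230). The pointer, (255,223) to (267,335), stands at its setting, with the lever at the right against tight.

```bash
python3 -c "
from rig import job_done
print(job_done())"
```

```text
the job is handed in; nothing more can be done
None
```

I handed the job in at about 28 s, and the verdict wasn't shown. By the last pictures and forces, the screw is at its setting, the locknut is tight on its stop, the key lies flat in the wide lane, and I saw no contact with the other tools.

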